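# Set the stop blade and hold the jig's index plunger back

### The job

Get the profile jig ready for me to swing its clamp arm: take the wide stop blade out of the wooden rack, slide it edge down into the slot of the jig's stop block until it is fully home, and let go of it. Then grip the black knob of the jig's index plunger, pull it straight up as far as it goes and keep holding it there, pin clear of its hole: finish while still holding it back. Leave the narrow blade in the rack and the profile offcut on the jig where they are.

Things in the scene. Friction and masses are not known exactly. Their poses are not given: they have to be found in the camera images.
- wide_blade_center (a point): the wide stop blade: an upright flat steel plate 70 mm wide (its x axis), 4 mm thick (its y axis) and 57 mm high, with a wooden grip bar along its top edge: 56 mm long, 16 mm thick and 20 to 22 mm high. 77 mm high in all, about 90 g, loose, standing in one of the rack's two slots. This point is its centre, half-way up, z up: its lower edge is 38.5 mm below, the middle of the grip bar 27.5 mm above. Either way round is the same
- narrow_blade_center (a point): the narrow blade, to be left alone: same build, thickness and height, but its plate and its grip are only 36 mm wide; it stands in the rack's other slot, 84 mm from the wide one. This point is its centre, half-way up
- rack: wooden block, 104 (x) x 150 (y) x 45 mm high, fixed, with two slots across its top, 84 mm apart, each 76 mm long (x), 7 mm wide (y) and 30 mm deep; origin at the centre of its underside
- jig: the jig, fixed: a plywood board 150 (x) x 290 (y) x 15 mm, origin at the centre of its underside. At its -y end stands an aluminium stop block 104 (x) x 44 (y) mm whose top is 53 mm above the table; in its +y half stands the plunger bracket
- jig_slot (a point): middle of the mouth of the slot in the top of the jig's stop block, axes as the jig's, z up. The slot is 76 mm long (x), 7 mm wide (y) and 30 mm deep, with its edges bevelled by 3 mm; with the blade fully home the blade's centre is 8.5 mm above this point
- plunger_knob (a point): centre of the plunger's knob, a black upright cylinder 28 mm in diameter and 24 mm high on a 12 mm steel neck, the only knob on the jig's dark steel bracket; it is 88 mm above the table when the plunger is in. 14 mm of neck are free below the knob; the bracket's arm under it is 32 x 46 mm. The point moves with the knob; axes as the jig's
- plunger (a joint): travel of the index plunger, straight up: 0 pin down in its seat hole, 0.020 m fully back against its stop. A spring pulls it down, 5 N at 0 rising to 10 N fully back; it drops back if let go
- profile_center (a point): a loose aluminium profile offcut 16 x 100 x 10 mm lying on the jig's board, beside the bracket; its centre. Leave alone
There are look-alikes about, which are no part of the job. What is shaped like the part that bears wide_blade_center but green or pink is not meant.

How it is judged:
By the outcome, as a careful person would: the job done as asked, in the order asked, and still so for the second after the job is handed in, while the arm keeps its last pose, push and grip.
It also fails if it takes over 54 s, if anything falls off the work surface, if the arm or the gripper's body presses on something with over 40 N, if the wrist force passes 120 N, or if a joint passes its speed limit or range.

### The arm

A 6-joint arm with a two-finger parallel gripper is mounted at the origin on the work surface. World frame = base frame: x ahead of the robot, y to its left, z up, the work surface at z = 0. Lengths are in m, angles in rad, forces in N, time in s.
With the tool pointing down it reaches from about 0.35 to 0.925 m from the base axis. Payload 6.4 kg.
Tool frame: the origin (TCP) lies at the very end of the fingers, on their centre line; the grasp point (between the pads) lies 19 mm behind it; z points along the fingers, y is the line along which they close (so a half turn about z gives the same grasp; the last joint's range is limited). The gripper opens to 94 mm and grips with 3 to 60 N. Pads are 16 mm wide; open, the fingers measure 119 mm over their backs; the gripper's body (75 mm by 177 mm) begins 78 mm behind the grasp point.
Start: joints at [-1.33, 0.245, 1.558, -0, 1.339, -0.174], TCP at [0.262, -0.595, 0.205] pointing down, gripper open.
Joint ranges: [-3.13, 3.13], [-1.02, 2.26], [0.13, 2.54], [-0.95, 4.09], [0.21, 2.88], [-2.74, 2.74]. Speed limits (rad/s): [2.57, 2.57, 3.14, 3.14, 3.14, 3.14].

### API

Orientations are given as a unit quaternion [x, y, z, w].
In Python, from workcell import readout, get_image, camera_model, workorder gives the robot as it stands.
- The arm moves only by the tool play_rows, never from a script. Its argument "commands" is a list that holds one entry, the list of rows, each a list of 7 numbers: the shift along the world's x, y, z in mm, then the turn, a rotation vector about the world's x, y, z in degrees, then the closure, from 0 (fully open) to 1 (shut). In form: [[[x, y, z, wx, wy, wz, jaw], ...]]. A call has 1 to 8 rows; each row shifts and turns the commanded pose from where the row before left it; what a row does not reach is not made up. A row lasts 1/10 s, in which the tool goes at most 50 mm and 8.59 degrees, less where a joint would pass 70% of its speed; a pose out of reach is approached as far as the arm can. A call with a gripper value outside its range is refused whole. The fingers move at their own pace and stop on an object; "grip_force" is the grip in N (left out, the last holds). Time passes only in rows, so rows that do not move let the fingers close. It gives the time, the measured TCP pose, the force, the opening and the grip force at its end, in the units of the state.
- readout.get_obs(): the state, without advancing time (a new reading comes with each control period).
- get_image(name): name is "scene" or "top" or "wrist"; returns the picture (480x640x3 uint8, red, green, blue); there is no depth.
- camera_model(name): a dict with "K" (3x3 intrinsics, pixels), "k1" (the pictures are not rectified: a ray, as slopes to the right and down, at radius r is drawn at 1 + k1 r^2 times it, then the intrinsics apply), "extrinsics" (4x4, takes a point from world to camera coordinates). Camera axes: x right, y down, z forward; pixel columns grow to the right and rows downward; lengths in m; the calibration is good to about 2 mm. A picture is of the moment at which its call begins: read the wrist's pose just before it. camera_model takes no time and is no camera call; for the wrist camera it gives the pose at the moment of the call.
- workorder.job_done(): hands the job in; it is judged then, once.
The state is a dict: "t": time; "joint_pos": joint angles; "joint_vel": joint speeds; "joint_torque": joint torques, N m; "tcp_pos": TCP position; "ee_rot": TCP orientation; "contact_force": force on the tool from outside, world axes, zero at the start; "torque": the same for the moment, N m; "gripper_width": opening from 0.0 (shut) to 1.0 (fully open); "grasp_force": force on a finger pad.
Only numpy, scipy, OpenCV 4.12 (cv2) and the standard library are available. Lean on these libraries where they do the work, as an engineer would, in place of code of your own. Each camera call takes 0.05 s, during which the arm holds its last target. There are 200 camera calls.

## Working session

There is one attempt and no reset: what is moved stays moved. The work goes in short steps, Python scripts to look and compute and a tool call to move; the robot and the scene stay as the last step left them, time stands still between calls to the robot, and variables do not carry over. Pictures are saved under pics/ and viewed, at most 10 in all, crops included, and the job is handed in when it is done.

Besides the shell and the picture viewer there is one more tool, called as name(argument=value, ...) on one line, values as JSON. play_rows: Moves the arm, as the interface text tells. Its arguments: {"type":"object","properties":{"commands":{"type":"array"},"grip_force":{"type":"number"}},"required":["commands"]}

```bash
mkdir -p pics
cat > h.py <<'E'
import numpy as np, cv2
from workcell import readout, get_image, camera_model, workorder
def snap(n,f):
    m=camera_model(n); im=get_image(n); cv2.imwrite(f'pics/{f}.png',im[:,:,::-1]); np.save(f'pics/{f}.npy',np.array([m],dtype=object),allow_pickle=True); return m,im
def load(f): return np.load(f'pics/{f}.npy',allow_pickle=True)[0], cv2.imread(f'pics/{f}.png')
def ray(m,u,v):
    K=np.array(m['K']); E=np.array(m['extrinsics']); d=np.array([(u-K[0,2])/K[0,0],(v-K[1,2])/K[1,1]]); s=d.copy()
    for _ in range(30): s=d/(1+m['k1']*(s@s))
    R=E[:3,:3]; return -R.T@E[:3,3], R.T@np.array([s[0],s[1],1.])
def onz(m,u,v,z):
    o,d=ray(m,u,v); return o+d*(z-o[2])/d[2]
def proj(m,p):
    K=np.array(m['K']); E=np.array(m['extrinsics']); c=E[:3,:3]@np.asarray(p,float)+E[:3,3]; s=c[:2]/c[2]; s=s*(1+m['k1']*(s@s))
    return np.array([K[0,0]*s[0]+K[0,2],K[1,1]*s[1]+K[1,2]])
E
python3 - <<'E'
from h import *
for n in ('top','scene'):
    m,im=snap(n,n+'0'); print(n,m['k1'],np.round(-np.array(m['extrinsics'])[:3,:3].T@np.array(m['extrinsics'])[:3,3],3))
o=readout.get_obs(); print(o)
E
```

```text
top -0.07763655180909806 [ 0.462 -0.001  0.948]
scene -0.07964078349965534 [1.088 0.161 0.635]
{'t': 0.1, 'joint_pos': array([-1.33010411e+00,  2.45745632e-01,  1.55888533e+00,  3.61735104e-07,
        1.33869841e+00, -1.74111322e-01]), 'joint_vel': array([ 0.00050332, -0.00175729, -0.00370699, -0.00049531, -0.00084066,
        0.0006202 ]), 'joint_torque': array([-2.53829546e-05, -4.16916311e+01, -3.15525305e+01,  6.86603528e-02,
        3.09806911e-02, -5.07086452e-05]), 'tcp_pos': array([ 0.26182439, -0.59434406,  0.20445831]), 'ee_rot': array([ 9.78568879e-01,  2.05917931e-01, -2.87268641e-05, -8.67884573e-04]), 'contact_force': array([ 0.55285182,  0.54924488, -0.46932852]), 'torque': array([0.01636176, 0.03281213, 0.01890474]), 'grasp_force': 0.0, 'gripper_width': 1.0007656394307256}
```

View pics/top0.png

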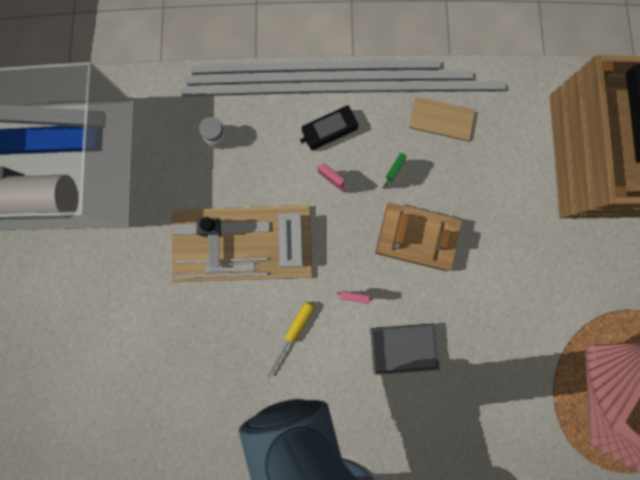

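View pics/scene0.png

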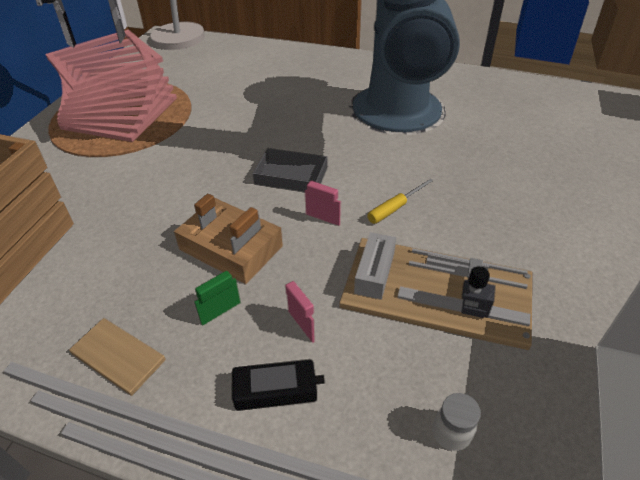

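Candidates, top view: wide blade (402,229), narrow blade (449,235), pink blades (331,176) and (354,297), green blade (396,168). The wide wooden-gripped blade in the rack's left slot is the one I want. The slot is at about (290,240) and the knob at (208,225). Next is a close crop to check.

Run:
```python
from h import *
m,im=load('top0'); 
a=cv2.resize(im[195:285,365:475],None,fx=5,fy=5,interpolation=cv2.INTER_CUBIC)
b=cv2.resize(im[195:290,165:320],None,fx=5,fy=5,interpolation=cv2.INTER_CUBIC)
a=a[:450]; b=b
c=np.zeros((475+0,1325,3),np.uint8); c[:450,:550]=a; c[:475,550:1325]=b
cv2.imwrite('pics/crop1.png',cv2.resize(c,(800,287),interpolation=cv2.INTER_AREA))
K=m['K'];print(np.round(K,1).tolist())
for n,u,v,z in (('wide',402,228,.083),('narrow',449,235,.083),('slot',290,240,.053),('knob',208,225,.1)): print(n,onz(m,u,v,z).round(4))
```

```text
[[458.4, 0.0, 322.5], [0.0, 458.4, 234.6], [0.0, 0.0, 1.0]]
wide [ 0.5605 -0.1425  0.083 ]
narrow [ 0.5457 -0.2318  0.083 ]
slot [0.5438 0.073  0.053 ]
knob [0.5702 0.2233 0.1   ]
```

View pics/crop1.png

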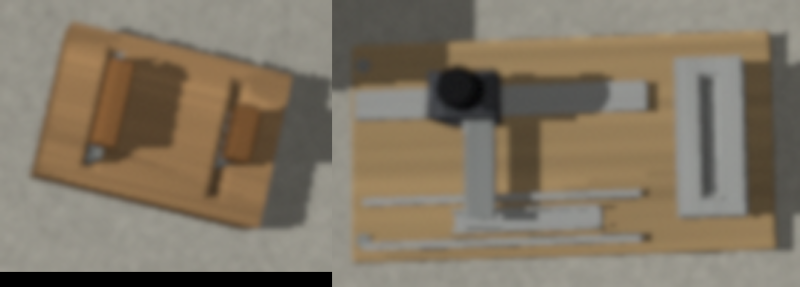

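The crop confirms it: the long grip at (113,103) in the crop sits in the left slot and the short one at (240,132) in the right. The slot is at (706,136) and the knob at (460,88). Rack yaw is about -13°, jig yaw about +1.8°. I'm moving above the wide blade.

play_rows(commands=[[[30,45,5,0,0,-5,0],[38,57,5,0,0,-5,0],[38,57,5,0,0,-5,0],[38,57,5,0,0,-5,0],[38,57,5,0,0,-5,0],[38,57,5,0,0,-5,0],[38,57,5,0,0,-4,0],[38,57,5,0,0,-2,0]]])

```text
t: 0.9
tcp_pos: [0.4838, -0.261, 0.2354]
ee_rot: [0.994, -0.108, -0.0, -0.0]
contact_force: [0.1, 0.1, -0.4]
gripper_width: 0.997
grasp_force: 0.0
```

Run:
```python
from h import *
o=readout.get_obs(); print(o['tcp_pos'],o['ee_rot'],o['joint_pos'])
```

```text
[ 0.48377864 -0.26098261  0.23539939] [ 9.94188458e-01 -1.07653504e-01 -1.45505209e-04 -1.08485993e-04] [-7.01034373e-01 -1.47730554e-02  1.78545235e+00  1.75828415e-05
  1.37127594e+00  1.08548354e+00]
```

play_rows(commands=[[[15,24,3,0,0,0,0],[15,24,3,0,0,0,0],[15,24,3,0,0,0,0],[15,24,3,0,0,0,0],[10,16,3,0,0,0,0],[0,0,0,0,0,0,0],[0,0,0,0,0,0,0]]])

```text
t: 1.6
tcp_pos: [0.5529, -0.151, 0.2501]
ee_rot: [0.994, -0.106, -0.0, 0.0]
contact_force: [-0.3, -0.1, -0.1]
gripper_width: 0.997
grasp_force: 0.0
```

Run:
```python
from h import *
o=readout.get_obs(); print(o['tcp_pos'],o['ee_rot'])
m,im=snap('wrist','w1')
print(np.round(-np.array(m['extrinsics'])[:3,:3].T@np.array(m['extrinsics'])[:3,3],3),m['k1'])
for p in ((.5605,-.1425,.082),(.5457,-.2318,.082)): print(proj(m,p))
```

```text
[ 0.55288856 -0.15102894  0.25005888] [ 9.94339449e-01 -1.06249001e-01 -4.55511313e-04  4.93778778e-05]
[ 0.629 -0.166  0.43 ] -0.04583615328640798
[313.60034926 213.93931999]
[402.40120962 209.69587294]
```

View pics/w1.png

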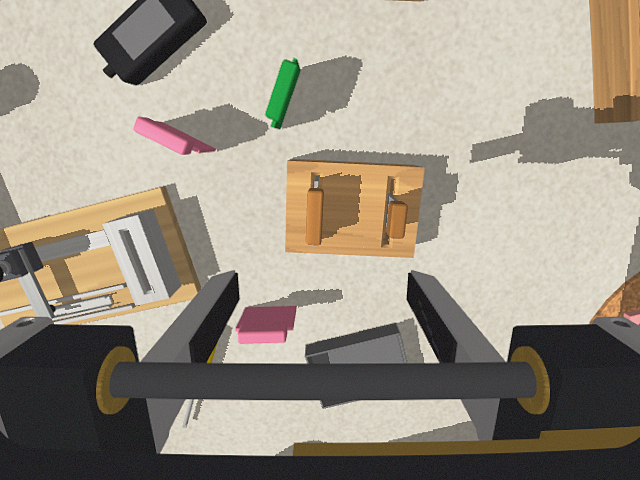

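The wrist view shows the wide grip at about (315,216), the narrow grip at (397,219) and the jig slot near (147,257). The projected estimates agree to within a few pixels. Next I refine with masks.

Run:
```python
from h import *
m,im=load('w1'); hsv=cv2.cvtColor(im,cv2.COLOR_BGR2HSV)
for p in ((315,215),(397,218),(300,215),(350,175),(405,240),(147,257),(130,250),(345,205)): print(p,hsv[p[1],p[0]])
c=np.hstack([cv2.resize(im[150:265,275:435],(640,460),interpolation=cv2.INTER_NEAREST)])
d=cv2.resize(im[195:315,85:215],(498,460),interpolation=cv2.INTER_NEAREST)
cv2.imwrite('pics/crop2.png',cv2.resize(np.hstack([c,d]),(800,323),interpolation=cv2.INTER_AREA))
```

```text
(315, 215) [ 15 166 187]
(397, 218) [ 15 164 179]
(300, 215) [ 18 128 221]
(350, 175) [ 17 131 250]
(405, 240) [ 16 129 218]
(147, 257) [ 10   7 218]
(130, 250) [  4  16 115]
(345, 205) [ 16 120 130]
```

View pics/crop2.png

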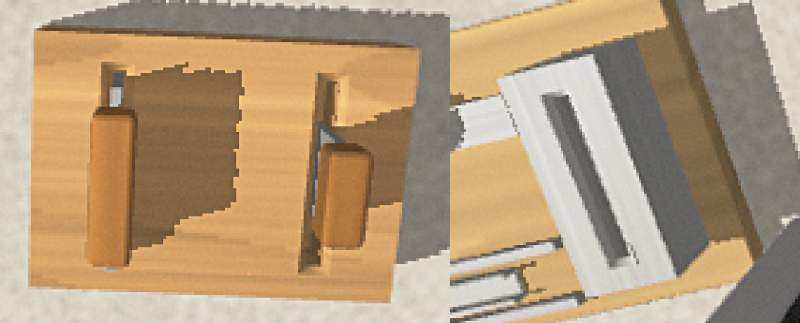

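Run:
```python
from h import *
m,im=load('w1'); hsv=cv2.cvtColor(im,cv2.COLOR_BGR2HSV)
def yaw(a,b): d=(b-a)[:2]; return np.degrees(np.arctan2(d[1],d[0]))
mk=((hsv[:,:,1]>147)&(hsv[:,:,2]>130)).astype(np.uint8); mk[:, :285]=0; mk[:,430:]=0; mk[:160]=0; mk[255:]=0
n,l,s,c=cv2.connectedComponentsWithStats(mk)
for i in range(1,n):
    if s[i,4]>150:
        r=cv2.minAreaRect(np.argwhere(l==i)[:,::-1].astype(np.float32)); P=np.array([onz(m,*p,.092) for p in cv2.boxPoints(r)])
        e=[np.linalg.norm(P[k]-P[k-1]) for k in (1,2)]; print('grip',s[i],P.mean(0).round(4),np.round(e,4),[round(yaw(P[k-1],P[k]),1) for k in (1,2)])
f=lambda x,y:(85+(x-450)/2.695,195+y/2.695)
C=[onz(m,*f(x,y),.053) for x,y in ((500,77),(598,55),(678,275),(585,298))]
print('block',np.mean(C,0).round(4),[np.linalg.norm(C[i]-C[i-1]).round(4) for i in range(4)],yaw(C[3],C[0]),yaw(C[2],C[1]))
S=[onz(m,*f(x,y),.053) for x,y in ((554,95),(622,265))]
print('slot',np.mean(S,0).round(4),np.linalg.norm(S[0]-S[1]),yaw(S[1],S[0]))
mt,it=load('top0')
g=lambda x,y:(165+(x-332)/3.019,195+y/3.019)
C=[onz(mt,*g(x,y),.053) for x,y in ((675,58),(742,56),(746,214),(676,216))]
print('top block',np.mean(C,0).round(4),[np.linalg.norm(C[i]-C[i-1]).round(4) for i in range(4)],yaw(C[3],C[0]),yaw(C[2],C[1]))
R=[onz(m,275+x/2.812,150+y/2.812,.045) for x,y in ((37,29),(420,47),(389,302),(29,287))]
print('rack',np.mean(R,0).round(4),[np.linalg.norm(R[i]-R[i-1]).round(4) for i in range(4)],yaw(R[3],R[0]),yaw(R[2],R[1]))
```

```text
grip [306 191  16  54 783] [ 0.5585 -0.1421  0.092 ] [0.0542 0.0142] [np.float64(-14.9), np.float64(-104.3)]
grip [386 203  21  36 576] [ 0.5383 -0.2215  0.092 ] [0.0343 0.0174] [np.float64(-16.4), np.float64(-109.3)]
block [0.5434 0.0722 0.053 ] [np.float64(0.104), np.float64(0.0447), np.float64(0.1018), np.float64(0.0455)] -0.2702922843282151 0.18003573978150467
slot [0.5426 0.0736 0.053 ] 0.07984867334246537 1.2624532669837083
top block [0.544  0.0728 0.053 ] [np.float64(0.1032), np.float64(0.0439), np.float64(0.1032), np.float64(0.0453)] 0.056372001116821606 0.8562164421794596
rack [ 0.5476 -0.1841  0.045 ] [np.float64(0.1046), np.float64(0.1487), np.float64(0.1046), np.float64(0.1497)] -15.513950501078376 -14.964293605827267
```

play_rows(commands=[[[5.5,8.5,-20,0,0,-3,0],[0,0,-40,0,0,0,0],[0,0,-40,0,0,0,0],[0,0,-30,0,0,0,0],[0,0,-20,0,0,0,0],[0,0,-20,0,0,0,0],[0,0,-16,0,0,0,0],[0,0,0,0,0,0,0]]])

```text
t: 2.45
tcp_pos: [0.5565, -0.1424, 0.0619]
ee_rot: [0.991, -0.133, -0.002, -0.001]
contact_force: [-0.1, 0.8, 0.1]
gripper_width: 1.003
grasp_force: 0.0
```

play_rows(commands=[[[0,0,0,0,0,0,1],[0,0,0,0,0,0,1],[0,0,0,0,0,0,1],[0,0,0,0,0,0,1],[0,0,0,0,0,0,1],[0,0,0,0,0,0,1],[0,0,0,0,0,0,1],[0,0,0,0,0,0,1]]], grip_force=20)

```text
t: 3.25
tcp_pos: [0.5587, -0.1425, 0.0645]
ee_rot: [0.991, -0.133, -0.0, -0.0]
contact_force: [0.3, 0.1, -0.3]
gripper_width: 0.354
grasp_force: 0.0
```

play_rows(commands=[[[0,0,0,0,0,0,1],[0,0,0,0,0,0,1],[0,0,0,0,0,0,1],[0,0,0,0,0,0,1],[0,0,0,0,0,0,1]]])

```text
t: 3.75
tcp_pos: [0.5587, -0.1425, 0.0645]
ee_rot: [0.991, -0.133, -0.0, -0.0]
contact_force: [-0.4, 0.7, -0.5]
gripper_width: 0.169
grasp_force: 20.0
```

play_rows(commands=[[[0,0,5,0,0,0,1],[0,0,10,0,0,0,1],[0,0,15,0,0,0,1],[0,0,20,0,0,0,1],[0,0,20,0,0,0,1],[0,0,20,0,0,0,1],[-2,20,0,0,0,2,1],[-2,25,0,0,0,2,1]]])

```text
t: 4.55
tcp_pos: [0.5557, -0.0981, 0.1573]
ee_rot: [0.995, -0.098, 0.002, 0.001]
contact_force: [-0.2, -0.1, -0.8]
gripper_width: 0.171
grasp_force: 20.0
```

play_rows(commands=[[[-2,30,0,0,0,3,1],[-2,35,0,0,0,3,1],[-2,35,0,0,0,3,1],[-2,30,0,0,0,2.5,1],[-2,25,0,0,0,0,1],[-1.5,15,0,0,0,0,1],[0,0,0,0,0,0,1],[0,0,0,0,0,0,1]]])

```text
t: 5.35
tcp_pos: [0.5435, 0.072, 0.1551]
ee_rot: [1.0, 0.002, 0.0, 0.0]
contact_force: [-0.3, -0.8, -1.6]
gripper_width: 0.166
grasp_force: 20.0
```

Run:
```python
from h import *
o=readout.get_obs(); print(o['tcp_pos'],o['ee_rot'],o['contact_force'])
m,im=snap('wrist','w2')
```

```text
[0.54352935 0.07198391 0.15510947] [9.99997098e-01 2.35702229e-03 4.23023427e-04 2.65236320e-04] [-0.26749552 -0.82218774 -1.63244299]
```

View pics/w2.png

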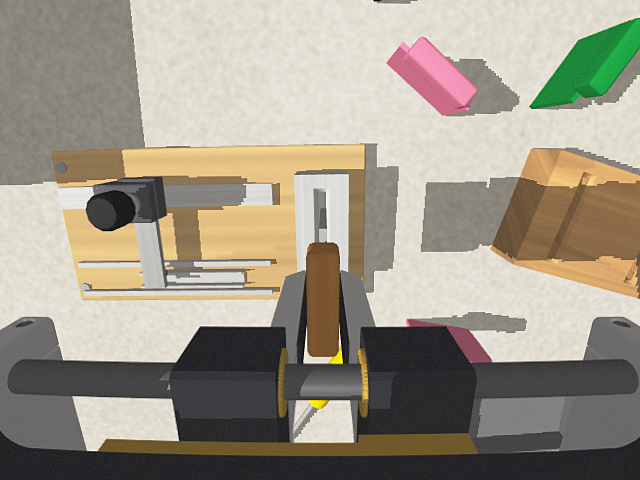

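The wrist view shows the blade held with its grip at about (322,300) and the slot's far end at about (320,190), just ahead of it. The narrow blade's slot lies partly in view on the right.

Run:
```python
from h import *
m,im=load('w2'); g=cv2.cvtColor(im,cv2.COLOR_BGR2GRAY); hsv=cv2.cvtColor(im,cv2.COLOR_BGR2HSV)
for v in range(180,240,8):
    r=g[v].astype(int); print(v,list(r[292:354]))
def yaw(a,b): d=(b-a)[:2]; return np.degrees(np.arctan2(d[1],d[0]))
mk=((hsv[:,:,1]>140)&(hsv[:,:,2]<190)&(hsv[:,:,2]>70)&(hsv[:,:,0]<20)).astype(np.uint8); mk[:,:295]=0; mk[:,350:]=0; mk[:240]=0; mk[352:]=0
for v in range(255,350,15):
    u=np.where(mk[v])[0]; print(v,u.min(),u.max(),onz(m,u.min(),v,.1825)[:2].round(4),onz(m,u.max()+1,v,.1825)[:2].round(4))
```

```text
180 [np.int64(199), np.int64(197), np.int64(219), np.int64(220), np.int64(214), np.int64(217), np.int64(219), np.int64(218), np.int64(220), np.int64(229), np.int64(221), np.int64(216), np.int64(217), np.int64(216), np.int64(219), np.int64(217), np.int64(219), np.int64(220), np.int64(217), np.int64(216), np.int64(215), np.int64(216), np.int64(218), np.int64(219), np.int64(217), np.int64(216), np.int64(220), np.int64(221), np.int64(218), np.int64(220), np.int64(223), np.int64(225), np.int64(218), np.int64(218), np.int64(219), np.int64(221), np.int64(224), np.int64(225), np.int64(223), np.int64(223), np.int64(222), np.int64(221), np.int64(222), np.int64(224), np.int64(226), np.int64(223), np.int64(219), np.int64(223), np.int64(220), np.int64(217), np.int64(217), np.int64(216), np.int64(219), np.int64(223), np.int64(224), np.int64(227), np.int64(209), np.int64(113), np.int64(116), np.int64(124), np.int64(120), np.int64(122)]
188 [np.int64(205), np.int64(200), np.int64(213), np.int64(220), np.int64(218), np.int64(216), np.int64(220), np.int64(219), np.int64(217), np.int64(225), np.int64(2
[... 5975 characters left out ...]
), np.int64(236), np.int64(234), np.int64(218), np.int64(218), np.int64(219), np.int64(216), np.int64(217), np.int64(218), np.int64(222), np.int64(222), np.int64(219), np.int64(218), np.int64(219), np.int64(219), np.int64(217), np.int64(217), np.int64(219), np.int64(220), np.int64(224), np.int64(228), np.int64(173), np.int64(110), np.int64(109), np.int64(115), np.int64(116), np.int64(116)]
255 307 338 [0.5702 0.0803] [0.5703 0.0655]
270 307 338 [0.5629 0.0803] [0.5629 0.0654]
285 306 338 [0.5553 0.0809] [0.5554 0.0653]
300 307 338 [0.5476 0.0805] [0.5476 0.0651]
315 307 338 [0.5396 0.0805] [0.5396 0.065 ]
330 308 338 [0.5314 0.0801] [0.5314 0.0648]
345 308 337 [0.5229 0.0802] [0.523  0.0652]
```

Run:
```python
from h import *
m,im=load('w2'); g=cv2.cvtColor(im,cv2.COLOR_BGR2GRAY)
for v,ul,ur in ((196,313.5,330),(236,314.2,330)):
    a,b=onz(m,ul,v,.053),onz(m,ur,v,.053); print(a.round(4),b.round(4),((a+b)/2).round(4))
for v,ul,ur in ((196,295,349),(236,296,348.5)):
    a,b=onz(m,ul,v,.053),onz(m,ur,v,.053); print('blk',a.round(4),b.round(4),((a+b)/2).round(4))
print(g[168:200,320].tolist(), g[168:200,300].tolist())
mk=cv2.inRange(cv2.cvtColor(im,cv2.COLOR_BGR2HSV),(0,140,70),(20,255,190)); u=[ (v,int((mk[v,300:345]>0).sum())) for v in list(range(236,252))+list(range(346,362))]; print(u)
for v in (187,173.5,190): print(v,onz(m,321,v,.053).round(4))
for v in (243,356): print('grip end',onz(m,322,v,.1825).round(4))
```

```text
[0.5779 0.0804 0.053 ] [0.578 0.067 0.053] [0.578  0.0737 0.053 ]
[0.5442 0.0799 0.053 ] [0.5442 0.0666 0.053 ] [0.5442 0.0733 0.053 ]
blk [0.5779 0.0955 0.053 ] [0.5781 0.0515 0.053 ] [0.578  0.0735 0.053 ]
blk [0.5441 0.0952 0.053 ] [0.5443 0.0511 0.053 ] [0.5442 0.0731 0.053 ]
[206, 219, 114, 108, 110, 102, 168, 229, 222, 218, 221, 220, 218, 219, 218, 219, 220, 221, 223, 226, 187, 164, 156, 154, 133, 136, 136, 139, 138, 131, 132, 136] [201, 205, 218, 107, 105, 103, 127, 236, 226, 221, 222, 221, 220, 222, 220, 220, 220, 223, 221, 220, 217, 219, 218, 222, 218, 219, 219, 220, 218, 219, 219, 220]
[(236, 0), (237, 0), (238, 0), (239, 0), (240, 0), (241, 0), (242, 0), (243, 22), (244, 27), (245, 26), (246, 27), (247, 28), (248, 28), (249, 28), (250, 30), (251, 32), (346, 30), (347, 30), (348, 30), (349, 30), (350, 31), (351, 28), (352, 28), (353, 26), (354, 26), (355, 25), (356, 0), (357, 1), (358, 0), (359, 0), (360, 0), (361, 0)]
187 [0.5853 0.0743 0.053 ]
173.5 [0.5961 0.0744 0.053 ]
190 [0.5829 0.0743 0.053 ]
grip end [0.576  0.0734 0.1825]
grip end [0.5166 0.0732 0.1825]
```

play_rows(commands=[[[0,0.8,-10,0,0,0.3,1],[0,0,-15,0,0,0,1],[0,0,-12,0,0,0,1],[0,0,-8,0,0,0,1],[0,0,-5,0,0,0,1],[0,0,-5,0,0,0,1],[0,0,-4,0,0,0,1],[0,0,0,0,0,0,1]]])

```text
t: 6.2
tcp_pos: [0.543, 0.0733, 0.0951]
ee_rot: [1.0, 0.005, -0.0, -0.0]
contact_force: [0.1, 0.5, -0.8]
gripper_width: 0.169
grasp_force: 20.0
```

play_rows(commands=[[[0,0,-4,0,0,0,1],[0,0,-4,0,0,0,1],[0,0,-4,0,0,0,1],[0,0,-4,0,0,0,1],[0,0,-3,0,0,0,1],[0,0,-2,0,0,0,1],[0,0,0,0,0,0,1]]])

```text
t: 6.9
tcp_pos: [0.543, 0.0733, 0.0742]
ee_rot: [1.0, 0.005, -0.0, -0.0]
contact_force: [0.2, -0.9, -0.1]
gripper_width: 0.168
grasp_force: 20.0
```

play_rows(commands=[[[0,0,-1,0,0,0,1],[0,0,-1,0,0,0,1],[0,0,0,0,0,0,1]]])

```text
t: 7.2
tcp_pos: [0.5432, 0.0733, 0.0725]
ee_rot: [1.0, 0.005, 0.0, 0.0]
contact_force: [0.1, 0.3, -0.6]
gripper_width: 0.17
grasp_force: 20.0
```

play_rows(commands=[[[0,0,-0.8,0,0,0,1],[0,0,0,0,0,0,1],[0,0,0,0,0,0,1]]])

```text
t: 7.5
tcp_pos: [0.5435, 0.0733, 0.0724]
ee_rot: [1.0, 0.005, 0.0, 0.0]
contact_force: [-2.4, -0.3, 6.0]
gripper_width: 0.168
grasp_force: 20.0
```

play_rows(commands=[[[0,0,0.5,0,0,0,0.5],[0,0,0,0,0,0,0.5],[0,0,0,0,0,0,0.5],[0,0,0,0,0,0,0.5],[0,0,0,0,0,0,0.5],[0,0,10,0,0,0,0.5],[0,0,20,0,0,0,0.5],[0,0,20,0,0,0,0.5]]])

```text
t: 8.3
tcp_pos: [0.5431, 0.0733, 0.1232]
ee_rot: [1.0, 0.005, -0.0, -0.0]
contact_force: [0.1, 0.1, 0.6]
gripper_width: 0.5
grasp_force: 0.0
```

play_rows(commands=[[[0,0,40,0,0,0,0.5],[0,0,40,0,0,0,0.5],[0,20,20,0,0,0,0.5],[0,30,0,0,0,0,0.5],[0,30,0,0,0,0,0.5],[0,20,0,0,0,0,0.5],[0,0,0,0,0,0,0.5],[0,0,0,0,0,0,0.5]]])

```text
t: 9.1
tcp_pos: [0.5432, 0.1732, 0.2227]
ee_rot: [1.0, 0.005, 0.0, 0.0]
contact_force: [0.1, -0.1, -0.5]
gripper_width: 0.507
grasp_force: 0.0
```

Run:
```python
from h import *
o=readout.get_obs(); print(o['tcp_pos'],o['ee_rot'],o['contact_force'],o['gripper_width'])
m,im=snap('wrist','w3')
```

```text
[0.54321422 0.17322171 0.22269582] [9.99985899e-01 5.30291788e-03 2.39202223e-04 1.54024194e-04] [ 0.07465967 -0.13464166 -0.45244734] 0.5067353578398769
```

View pics/w3.png

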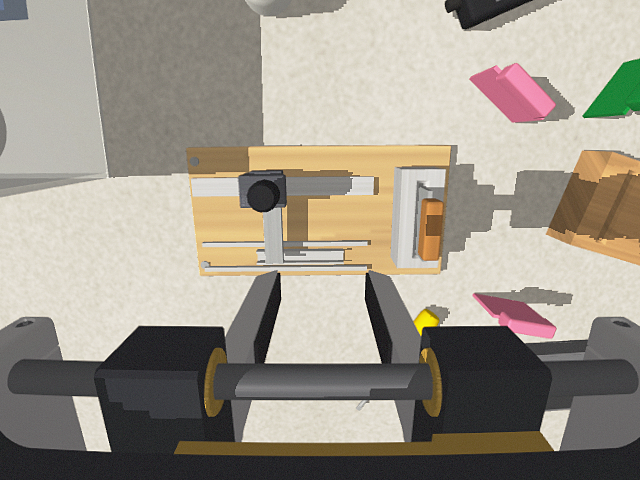

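The blade stands in the jig slot, with its grip at (431,229). The knob's top is at about (263,194).

Run:
```python
from h import *
m,im=load('w3'); g=cv2.cvtColor(im,cv2.COLOR_BGR2GRAY); hsv=cv2.cvtColor(im,cv2.COLOR_BGR2HSV)
mk=(g<45).astype(np.uint8); mk[:165]=0; mk[225:]=0; mk[:,:225]=0; mk[:,300:]=0
n,l,s,c=cv2.connectedComponentsWithStats(mk); i=1+s[1:,4].argmax(); print(s[i],c[i])
cn=cv2.findContours((l==i).astype(np.uint8),0,1)[0][0]; (u,v),r=cv2.minEnclosingCircle(cn); print(u,v,r,onz(m,u,v,.1).round(4),np.linalg.norm(onz(m,u-r,v,.1)-onz(m,u+r,v,.1)))
print('proj chk',proj(m,(.5702,.2233,.1)))
mk=((hsv[:,:,1]>150)&(hsv[:,:,0]<20)).astype(np.uint8); mk[:190]=0; mk[265:]=0; mk[:,:410]=0; mk[:,450:]=0
y,x=np.where(mk); r=cv2.minAreaRect(np.c_[x,y].astype(np.float32)); P=np.array([onz(m,*p,.1) for p in cv2.boxPoints(r)]); print(r,P.round(4))
print('expected home grip top corners',[proj(m,(.544+a,.0733+b,.0995)).round(1) for a in (-.028,.028) for b in (-.008,.008)])
mt,it=snap('scene','s2'); cv2.imwrite('pics/s2c.png',cv2.resize(it[:,:,::-1][210:350,320:560],None,fx=3,fy=3))
```

```text
[247 180  33  32 348] [266.72126437 193.17528736]
263.2567443847656 195.3716278076172 16.63453483581543 [0.5746 0.2263 0.1   ] 0.02917547531221411
proj chk [266.87683011 200.37694329]
((430.07940673828125, 229.14691162109375), (21.44230842590332, 60.760929107666016), 5.31454610824585) [[0.5178 0.0873 0.1   ]
 [0.5738 0.0869 0.1   ]
 [0.5723 0.0678 0.1   ]
 [0.516  0.0672 0.1   ]]
expected home grip top corners [array([439.8, 260.2]), array([422.7, 260.1]), array([446.1, 200.2]), array([428.2, 200. ])]
```

View pics/s2c.png

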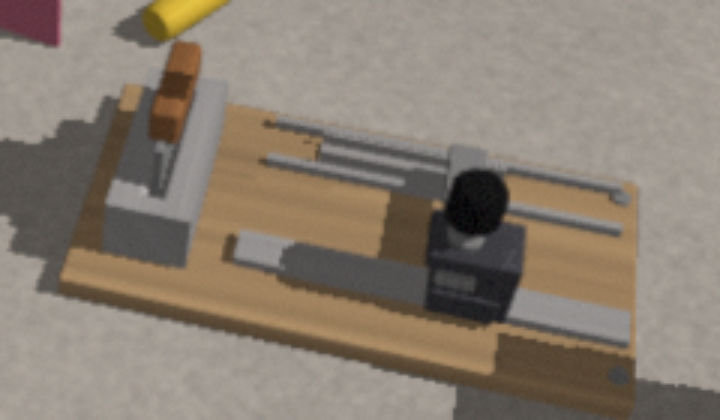

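The scene crop shows the blade seated in the stop block, with the knob on its bracket at (477,202) in the crop. I'll triangulate the knob before reaching.

Run:
```python
from h import *
for f,(x0,y0,x1,y1),th in (('top0',(190,205,230,245),None),('w3',(235,165,300,222),None),('s2',(455,250,500,298),None)):
    m,im=load(f); g=cv2.cvtColor(im,cv2.COLOR_BGR2GRAY)[y0:y1,x0:x1]
    for th in (30,38,50):
        mk=(g<th).astype(np.uint8); n,l,s,c=cv2.connectedComponentsWithStats(mk)
        if n<2: continue
        i=1+s[1:,4].argmax(); cn=cv2.findContours((l==i).astype(np.uint8),0,1)[0][0]; (u,v),r=cv2.minEnclosingCircle(cn)
        print(f,th,s[i].tolist(),round(u+x0,1),round(v+y0,1),round(r,1), [onz(m,u+x0,v+y0,z)[:2].round(4).tolist() for z in (.1,.088)])
m,im=load('w3')
a=cv2.resize(im[165:225,230:305],None,fx=6,fy=6); m,im=load('top0'); b=cv2.resize(im[205:245,185:235],None,fx=9,fy=9)
cv2.imwrite('pics/knob.png',np.hstack([a,b[:,:350]]))
```

```text
top0 30 [11, 14, 15, 12, 152] 208.0 224.0 7.6 [[0.5721, 0.2234], [0.5737, 0.2265]]
top0 38 [10, 13, 20, 14, 218] 210.0 225.5 10.5 [[0.5692, 0.2195], [0.5707, 0.2226]]
top0 50 [9, 13, 22, 17, 271] 210.0 227.0 12.2 [[0.5664, 0.2195], [0.5679, 0.2226]]
w3 30 [22, 15, 23, 32, 157] 265.0 196.0 16.2 [[0.5741, 0.2248], [0.5722, 0.2268]]
w3 38 [15, 15, 30, 32, 271] 263.4 195.6 16.4 [[0.5744, 0.2262], [0.5726, 0.2282]]
w3 50 [12, 14, 33, 33, 668] 263.3 195.4 16.6 [[0.5746, 0.2263], [0.5728, 0.2284]]
s2 30 [13, 17, 21, 21, 337] 477.8 277.0 11.0 [[0.5855, 0.2247], [0.5742, 0.2261]]
s2 38 [8, 17, 26, 27, 410] 473.5 280.5 16.3 [[0.5937, 0.2196], [0.5826, 0.2209]]
s2 50 [7, 17, 27, 31, 476] 473.5 282.5 18.5 [[0.5974, 0.22], [0.5864, 0.2213]]
```

View pics/knob.png

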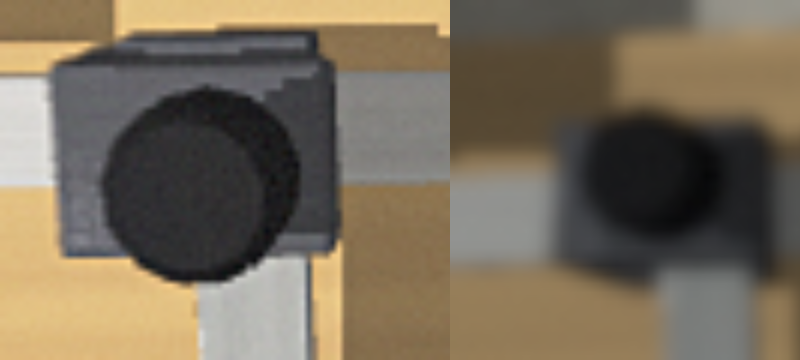

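play_rows(commands=[[[10,20,0,0,0,0,0.4],[10,20,0,0,0,0,0.4],[8.6,14.3,-10,0,0,0,0.4],[0,0,-30,0,0,0,0.4],[0,0,-40,0,0,0,0.4],[0,0,-30,0,0,0,0.4],[0,0,-20,0,0,0,0.4],[0,0,0,0,0,0,0.4]]])

```text
t: 10.0
tcp_pos: [0.5694, 0.226, 0.0886]
ee_rot: [1.0, 0.004, -0.004, 0.001]
contact_force: [-0.1, -0.3, -0.4]
gripper_width: 0.595
grasp_force: 0.0
```

Run:
```python
from h import *
o=readout.get_obs(); print(o['tcp_pos'],o['contact_force'])
m,im=snap('wrist','w4'); cv2.imwrite('pics/w4c.png',im[150:400,150:490,::-1])
```

```text
[0.56943633 0.22598046 0.08861463] [-0.05956462 -0.27837021 -0.41827237]
```

View pics/w4c.png

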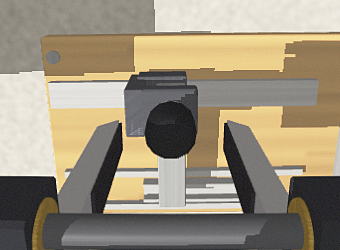

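The view shows the knob (320,280) between the open fingers, nearly centred.

Run:
```python
from h import *
m,im=load('w4'); g=cv2.cvtColor(im,cv2.COLOR_BGR2GRAY)
for v in (275,285,295): 
    u=np.where(g[v,285:360]<60)[0]+285; print(v,u.min(),u.max(),onz(m,u.min(),v,.09).round(4),onz(m,u.max()+1,v,.09).round(4))
u=np.where(g[225:330,318]<60)[0]+225; print(u.min(),u.max(),onz(m,318,u.max(),.1).round(4))
print(readout.get_obs()['tcp_pos'])
```

```text
275 296 345 [0.576  0.2416 0.09  ] [0.5762 0.2142 0.09  ]
285 295 345 [0.57   0.2422 0.09  ] [0.5702 0.214  0.09  ]
295 298 343 [0.564  0.2406 0.09  ] [0.5642 0.215  0.09  ]
225 307 [0.5618 0.2294 0.1   ]
[0.57104571 0.22644702 0.09100912]
```

play_rows(commands=[[[0.5,0.5,-8,0,0,0,0.4],[0,0,-8,0,0,0,0.4],[0,0,-5,0,0,0,0.4],[0,0,0,0,0,0,0.6],[0,0,0,0,0,0,1],[0,0,0,0,0,0,1],[0,0,0,0,0,0,1],[0,0,0,0,0,0,1]]], grip_force=45)

```text
t: 10.85
tcp_pos: [0.5726, 0.2274, 0.0716]
ee_rot: [1.0, 0.005, 0.0, 0.001]
contact_force: [-0.4, -4.0, 1.8]
gripper_width: 0.286
grasp_force: 45.0
```

play_rows(commands=[[[0,0,0,0,0,0,1],[0,0,0,0,0,0,1],[0,0,0,0,0,0,1]]])

```text
t: 11.15
tcp_pos: [0.5726, 0.2274, 0.0716]
ee_rot: [1.0, 0.005, 0.0, 0.001]
contact_force: [-1.1, -4.5, 2.4]
gripper_width: 0.289
grasp_force: 45.0
```

play_rows(commands=[[[0,-0.4,2,0,0,0,1],[0,0,3,0,0,0,1],[0,0,4,0,0,0,1],[0,0,4,0,0,0,1],[0,0,3,0,0,0,1],[0,0,2,0,0,0,1],[0,0,0,0,0,0,1]]])

```text
t: 11.85
tcp_pos: [0.5725, 0.2274, 0.0879]
ee_rot: [1.0, 0.005, 0.0, 0.0]
contact_force: [6.0, -2.1, -9.5]
gripper_width: 0.287
grasp_force: 45.0
```

play_rows(commands=[[[0.4,-0.2,1,0,0,0,1],[0,0,1,0,0,0,1],[0,0,1,0,0,0,1],[0,0,0,0,0,0,1]]])

```text
t: 12.25
tcp_pos: [0.5725, 0.2273, 0.0904]
ee_rot: [1.0, 0.005, -0.0, -0.0]
contact_force: [6.1, -1.6, -10.5]
gripper_width: 0.29
grasp_force: 45.0
```

play_rows(commands=[[[0.3,0,0.7,0,0,0,1],[0,0,0.7,0,0,0,1],[0,0,0,0,0,0,1],[0,0,0,0,0,0,1]]])

```text
t: 12.65
tcp_pos: [0.5724, 0.2273, 0.0914]
ee_rot: [1.0, 0.005, -0.0, 0.0]
contact_force: [4.9, -1.9, -10.1]
gripper_width: 0.282
grasp_force: 45.0
```

play_rows(commands=[[[0,0,0.6,0,0,0,1],[0,0,0.6,0,0,0,1],[0,0,0,0,0,0,1],[0,0,0,0,0,0,1]]])

```text
t: 13.05
tcp_pos: [0.5724, 0.2273, 0.0917]
ee_rot: [1.0, 0.005, -0.0, -0.0]
contact_force: [6.9, -2.0, -14.9]
gripper_width: 0.285
grasp_force: 45.0
```

play_rows(commands=[[[0,0,0,0,0,0,1],[0,0,0,0,0,0,1],[0,0,0,0,0,0,1],[0,0,0,0,0,0,1],[0,0,0,0,0,0,1],[0,0,0,0,0,0,1],[0,0,0,0,0,0,1]]])

```text
t: 13.75
tcp_pos: [0.5724, 0.2273, 0.0917]
ee_rot: [1.0, 0.005, -0.0, -0.0]
contact_force: [7.4, -0.7, -15.8]
gripper_width: 0.285
grasp_force: 45.0
```

Run:
```python
from h import *
o=readout.get_obs(); print(o['tcp_pos'],o['contact_force'],o['grasp_force'])
a,ia=load('s2'); b,ib=snap('scene','s3'); ib=ib[:,:,::-1]
for n,im in (('before',ia),('after',ib)):
    h=cv2.cvtColor(im,cv2.COLOR_BGR2HSV); 
    mk=((h[:,:,1]>150)&(h[:,:,0]<15)).astype(np.uint8); mk[:218]=0;mk[262:]=0;mk[:,:360]=0;mk[:,395:]=0
    y,x=np.where(mk); print(n,'blade grip',len(x),x.mean().round(1),y.mean().round(1))
    g=im.max(2); mk=(g<40).astype(np.uint8); mk[:225]=0; mk[285+5:]=0; mk[:,:455]=0; mk[:,500:]=0
    y,x=np.where(mk); print('dark',len(x),y.min(),y.max())
```

```text
[0.57238263 0.22734389 0.09174888] [  7.43719932  -0.65647413 -15.80975036] 44.995310807134956
before blade grip 126 377.9 240.2
dark 388 267 289
after blade grip 102 378.3 240.0
dark 614 225 289
```

```bash
python3 -c "
from workcell import workorder
print(workorder.job_done())"
```

```text
the job is handed in; nothing more can be done
None
```

The wide blade is fully home in the jig's slot and released, and the arm is still holding the plunger knob pulled up about 20 mm against its stop. I left the narrow blade and the profile offcut alone, and handed the job in at about 14 s.

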